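# Park a spare-wheel winch with its T-key

## Robot

A 6-joint arm with a two-finger parallel gripper is mounted at the origin on the work surface. World frame = base frame: x ahead of the robot, y to its left, z up, the work surface at z = 0. Lengths are in mm, angles in rad, forces in N, time in s.
With the tool pointing down it reaches from about 400 to 825 mm from the base axis. Payload 7 kg.
Tool frame: the origin (TCP) lies midway between the tips of the shut fingers; the grasp point (between the pads) lies 19 mm behind it; z points along the fingers, y is the direction in which the jaws open and shut (so a half turn about z gives the same grasp; the last joint's range is limited). The gripper opens to 88 mm and grips with 3 to 60 N. Pads are 19 mm wide; open, the fingers measure 130 mm over their backs; the gripper's body (78 mm by 193 mm) begins 47 mm behind the grasp point.
Start: joints at [1.517, 0.359, 0.012, 0, -1.224, -0.288], TCP at [226.257, 635.927, 226.561] pointing down, gripper open.
Joint ranges: [-3.07, 3.07], [-1.43, 2.12], [-1.02, 1.25], [-3.03, 1.67], [-3.05, -0], [-3.03, 3.03]. Speed limits (rad/s): [2.39, 2.39, 3.01, 3.14, 3.14, 3.14].

## Interface

Orientations are given as a unit quaternion [x, y, z, w].
In Python, from workcell import env gives the robot as it stands.
- The arm moves only by the shell command python3 -m crank 'ROWS' [FORCE]. ROWS is JSON, a list of rows, each a list of 3 entries, a list of its own where there are three numbers: the opening, from 0 (shut) to 1 (fully open), then the shift along the tool's x, y, z in units of 30 mm (1.0 is 30 mm), then the turn, a rotation vector about the tool's x, y, z in rad. In form: [[fingers, [dx, dy, dz], [ax, ay, az]], ...]. A call has 1 to 8 rows; each row shifts and turns the commanded pose from where the row before left it, along the tool's axes as they then stand; what a row does not reach is not made up. A row lasts 1/8 s, in which the tool goes at most 62.5 mm and 10.7 degrees, less where a joint would pass 70% of its speed; a pose out of reach is approached as far as the arm can. A call is refused whole if a number of a shift passes 1 or a number of a turn 0.188, either way. A call with a gripper value outside its range is refused whole. The fingers move at their own pace and stop on an object; FORCE is the grip in N (left out, the last holds). Time passes only in rows, so rows that do not move let the fingers close. It gives the time, the measured TCP pose, the force and the opening at its end, in the units of the state.
- env.read_state(): the state, without advancing time (a new reading comes with each control period).
- env.capture(name): name is "scene" or "side" or "wrist"; returns (picture, depth): 420x560x3 uint8, blue, green, red; 420x560 float32, mm along the optical axis (not along the pixel's ray), 0 where there is no reading.
- env.calibration(name): a dict with "fovy" (degrees; the focal length in pixels is half the picture's height over the tangent of half this angle, whatever the lens; pixels are square), "cx", "cy" (the principal point, pixels), "R" (3x3) and "t" (3): a world point X has camera coordinates R X + t; the wrist camera has in their place "tool_from_camera" (4x4, takes a point from camera to tool coordinates, whose origin is the TCP and whose axes are the flange's). Camera axes: x right, y down, z forward; pixel columns grow to the right and rows downward; lengths in mm; the calibration is good to about 2 mm. A picture is of the moment at which its call begins: read the wrist's pose just before it. calibration takes no time and is no camera call.
- env.close_job(): hands the job in, once; it reports no verdict.
Trained networks look in the newest picture that a camera, given by its name, has taken for a name from the list of things; names that differ only in an ending like _2 or _b are one class to them, and where a whole thing is asked for, a point or a joint stands for the part that bears it (a point fixed in the world has none). Each returns a list of dicts, best first, with "p" (0 to 1); they miss things now and then, are a little off and sometimes report something else, mostly with a low value. They report only what shows in the picture. A call takes as long as a camera call. They do not tell look-alikes from the thing itself.
- env.boxes_of(query, camera): "xy" ([column, row] in pixels, amid what is visible of it).
- env.masks_of(query, camera): "mask" (420x560 bool, what is visible of it) and "xy" ([column, row] in pixels, amid what is visible of it).
The state is a dict: "clock": time; "q": joint angles; "qd": joint speeds; "joint_efforts": joint torques, N m; "eef_pos": TCP position; "eef_rot": TCP orientation; "contact_force": force on the tool from outside, world axes, zero at the start; "wrist_torque": the same for the moment, N m; "finger_gap": finger opening in mm.
Only numpy, scipy, OpenCV 4.12 (cv2) and the standard library are available. Lean on these libraries where they do the work, as an engineer would, in place of code of your own. Each camera call takes 0.05 s, during which the arm holds its last target.

## Task

Take the long T-key out of its stand, lower it down the tall tube of the spare-wheel winch, feel for the recessed square stem until the key drops fully home over it, and with the key turn the drum clockwise (seen from above) until its lug is up against the stop pin. Push and turn gently, touch the winch with nothing but the key, and leave the key let go, standing fully home on the stem, with the other things on the bench left where they are.

Things in the scene. Friction and masses are not known exactly. Their poses are not given: they have to be found in the camera images.
- key: Loose steel T-key standing in the stand. Origin: centre of its open lower end; z up the shank, x along the handle. Handle: bar 90 (x) x 12 (y) x 16 (z) mm, centre 185 mm above the origin; pinch it from above across the 12 mm. Shank 11 mm thick. The lowest 42 mm are a square socket, 23.3 mm wide, sides along x and y, with a square opening below, 15.3 mm wide, 30 mm deep. 0.35 kg, varies.
- stand: Black plastic stand fixed to the bench. Origin: centre of its underside. Foot 90 x 70 mm; square upright well, 27 mm wide inside, 41 mm outside, floor 8 mm and rim 75 mm above the bench. The key stands on the well's floor, handle along the stand's x axis within about 5 degrees.
- winch: Spare-wheel winch bolted to the bench. Origin: underside of its 150 (x) x 120 (y) x 10 mm base plate, on the axis of tube, drum and stem. Upright aluminium tube, open both ends, 46 mm outside, 38 mm inside, 50 to 135 mm above the bench, held by a 130 mm high back plate on the -x side. Under it the drum, 80 mm across, top face at 35 mm; from its middle the square stem stands up towards the tube.
- mouth (a point): Centre of the tube's upper mouth, 135 mm above the bench, z along the tube.
- stem_top (a point): Centre of the stem's tip, 60 mm above the bench, 75 mm below the mouth. Stem: steel square 13 mm wide up to 56 mm height, then a round cone, 12 to 8 mm thick, to 60 mm. This point's yaw is the winch's, NOT the stem's: the square is at an unmeasured angle, to be felt for or seen from above. At a wrong angle the key stops on the square's corners, its lower end about 56 mm above the bench.
- seat (a point): Point on the axis at the drum's top face, 35 mm above the bench: the key's origin is here when fully home. The key fits in any of its four quarter turns, when centred to about 1 mm and within about 0.12 rad of the stem's angle. Joint drum at value d: the stem's sides lie at the winch's yaw - d, plus a fixed unknown offset of up to 0.7 rad either way.
- drum (a joint): Turn of the drum (and stem with it), rad, growing clockwise seen from above; starts between 0 and 0.3; rigid stop at 1.2, where the lug on the drum's rim (winch's +x side) touches the upright stop pin. Friction of 0.10 N m: it stays where it is left. Ease up to the stop: a rigidly held key wound some 0.1 rad past it, or pressed hard on the stem, overloads the winch.
- tape: Bystander: loose cardboard-brown roll of tape, 100 mm across, 48 mm high. Origin: centre of its underside.
- can: Bystander: loose green drink can, 52 mm across, 135 mm high. Origin: centre of its underside.
- carton: Bystander: loose open cardboard carton, 130 x 100 x 70 mm. Origin: centre of its underside.
Things that resemble listed ones, but are neither listed nor needed, are in the scene too. There is more than one size of the key; the job needs the middle-sized.

How it is judged:
By the outcome, as a careful person would: the job done as asked, in the order asked, and still so for the second after the job is handed in, with the robot touching nothing.
It also fails if it takes over 72 s, if anything falls off the work surface, if the arm or the gripper's body presses on something with over 40 N, if the wrist force passes 120 N, or if a joint passes its speed limit or range.

## Working session

There is one attempt and no reset: what is moved stays moved. The work goes in short steps, Python scripts to look and compute and a shell command to move; the robot and the scene stay as the last step left them, time stands still between calls to the robot, and variables do not carry over. Pictures are saved under pics/ and viewed, and the job is handed in when it is done.

```bash
ls; mkdir -p pics; cat > h.py <<'E'
import numpy as np,cv2
from workcell import env
from scipy.spatial.transform import Rotation as Ro
def cam(name,fn=None):
    s=env.read_state(); im,d=env.capture(name)
    if fn: cv2.imwrite('pics/'+fn,im)
    return s,im,d
def campose(name,s):
    c=env.calibration(name)
    if 'R' in c:
        R=np.array(c['R']);t=np.array(c['t']); Rw=R.T; tw=-R.T@t
    else:
        T=np.array(c['tool_from_camera']); Rt=Ro.from_quat(s['eef_rot']).as_matrix()
        Rw=Rt@T[:3,:3]; tw=Rt@T[:3,3]+np.array(s['eef_pos'])
    f=210/np.tan(np.radians(c['fovy'])/2)
    return Rw,tw,f,c['cx'],c['cy']
def cloud(name,s,d):
    Rw,tw,f,cx,cy=campose(name,s)
    v,u=np.mgrid[0:d.shape[0],0:d.shape[1]]
    P=np.stack([(u-cx)/f*d,(v-cy)/f*d,d],-1)@Rw.T+tw
    P[d<=0]=np.nan
    return P
def ray(name,s,uv,z):
    Rw,tw,f,cx,cy=campose(name,s)
    r=Rw@np.array([(uv[0]-cx)/f,(uv[1]-cy)/f,1]); return tw+r*(z-tw[2])/r[2]
def proj(name,s,X):
    Rw,tw,f,cx,cy=campose(name,s); p=Rw.T@(np.array(X)-tw); return np.array([f*p[0]/p[2]+cx,f*p[1]/p[2]+cy])
E
python3 - <<'E'
from h import *
for n in ['scene','side','wrist']:
    s,im,d=cam(n,n+'0.png'); np.savez('c_'+n+'0',d=d,im=im)
    P=cloud(n,s,d)
    for q in ['key','stand','winch','tape','can','carton']:
        for r in env.masks_of(q,n)[:4]:
            m=r['mask']; pp=P[m]; pp=pp[~np.isnan(pp[:,0])]
            print(n,q,round(r['p'],2),np.round(r['xy']),m.sum(),np.round(np.median(pp,0)) if len(pp) else None, np.round(np.nanpercentile(pp,98,axis=0)) if len(pp) else '')
print(env.read_state())
E
```

```text
pics
scene key 0.92 [251. 173.] 383 [ 488. -115.  188.] [ 529. -105.  202.]
scene key 0.85 [260. 104.] 972 [ 298. -181.  225.] [ 331. -131.  275.]
scene key 0.71 [207. 202.] 247 [ 488. -242.   72.] [ 513. -236.  138.]
scene stand 0.92 [259. 224.] 998 [ 503. -110.   22.] [531. -82.  76.]
scene stand 0.69 [343. 225.] 3773 [480.  85.  35.] [547. 137. 133.]
scene winch 0.57 [341. 227.] 3940 [480.  84.  34.] [547. 138. 133.]
scene tape 0.62 [241. 318.] 2039 [742. -61.  36.] [781. -15.  49.]
scene can 0.93 [410. 313.] 2078 [718. 237.  97.] [725. 262. 136.]
scene carton 0.88 [124. 274.] 4178 [ 714. -334.   37.] [ 782. -271.   70.]
side key 0.8 [200. 252.] 1608 [ 293. -194.  197.] [ 326. -140.  276.]
side key 0.78 [271. 210.] 520 [ 485. -122.  191.] [582. 130. 203.]
side key 0.58 [295. 272.] 327 [ 484. -249.  114.] [ 513. -240.  139.]
side stand 0.97 [268. 265.] 889 [ 472. -135.   28.] [524. -96.  77.]
side winch 0.95 [239. 217.] 2218 [451.  54.  36.] [528. 115. 134.]
side tape 0.8 [349. 227.] 1070 [730. -74.  34.] [775. -24.  51.]
side can 0.95 [294. 160.] 645 [693. 218.  83.] [722. 261. 137.]
side carton 0.87 [400. 293.] 3476 [ 721. -323.   34.] [ 780. -277.   72.]
{'clock': 1.05, 'q': array([ 1.51707429e+00,  3.58593271e-01,  1.18905116e-02, -1.55622694e-05,
       -1.22410408e+00, -2.88112412e-01]), 'qd': array([ 0.00124256,  0.00010186,  0.00045468, -0.00164878,  0.00036403,
        0.00012963]), 'joint_efforts': array([-1.74704281e-03, -5.82399201e+01,  2.93300718e+01,  7.00280786e+00,
        1.24243475e-02, -1.42366775e-05]), 'eef_pos': array([226.26704191, 635.91365777, 226.55865382]), 'eef_rot': array([ 9.85428725e-01, -1.70088883e-01, -6.65309327e-06,  6.07815349e-06]), 'contact_force': array([ 0.49203842, -0.88380903,  0.21740346]), 'wrist_torque': array([0.0271056 , 0.00342256, 0.02167057]), 'finger_gap': 87.18988493062868}
```

View pics/scene0.png

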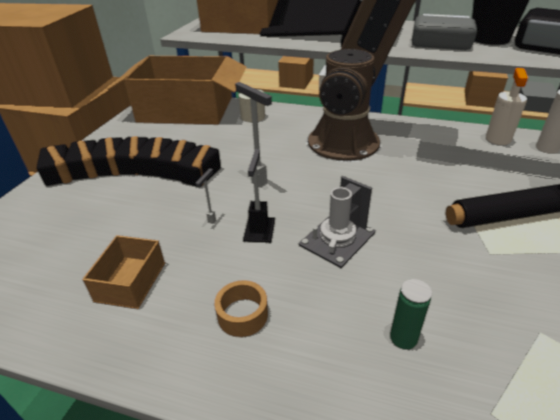

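View pics/side0.png

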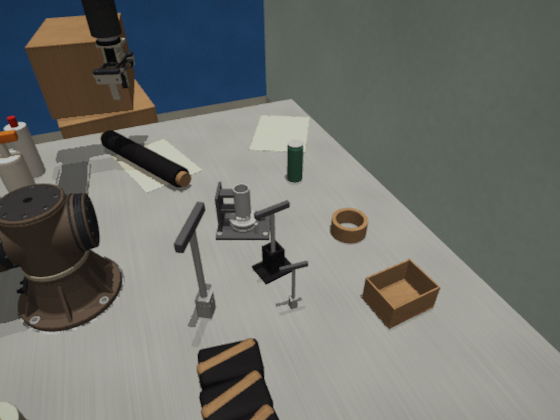

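The scene shows the middle key in the black stand (scene px 258,165), the winch at (340,225), and larger and smaller decoy keys at (255,110) and (208,200). I'll measure the geometry next.

```bash
python3 - <<'E'
from h import *
s=env.read_state()
C=[]
for n in ['scene','side']:
    d=np.load(f'c_{n}0.npz')['d']; P=cloud(n,s,d).reshape(-1,3); P=P[~np.isnan(P[:,0])]
    def sel(c,r,z0,z1): 
        return P[(np.hypot(P[:,0]-c[0],P[:,1]-c[1])<r)&(P[:,2]>z0)&(P[:,2]<z1)]
    def rect(p): 
        (c,w,a)=cv2.minAreaRect(p[:,:2].astype(np.float32)); return np.round(c,1),np.round(w,1),round(a,1)
    h=sel((490,-115),70,180,210); print(n,'handle',len(h),rect(h),np.percentile(h[:,2],[5,50,95]))
    h=h[h[:,2]>195]; print('  top',len(h),h.mean(0),rect(h)) if len(h)>5 else 0
    r=sel((490,-115),45,60,80); print('  rim',len(r),rect(r),np.percentile(r[:,2],[5,50,95]))
    f=sel((490,-115),80,3,12); print('  foot?',len(f),rect(f))
    b=sel((480,85),110,5,14); print('  base',len(b),rect(b))
    t=sel((480,90),60,131,139); print('  tube top',len(t),rect(t))
    t=sel((480,90),120,60,128); print('  tube side',len(t),rect(t))
    print('  tube->ray', )
    w=sel((480,90),120,126,134); print('  plate',len(w),rect(w))
E
```

```text
scene handle 201 (array([ 486.1, -116.5]), array([88.4, 12.1]), 9.6) [188.35263284 200.02308934 201.99133258]
  top 148 [ 488.83610734 -115.48072742  200.18634662] (array([ 486.1, -116.7]), array([88.4, 11.7]), 10.0)
  rim 253 (array([ 485.2, -117.1]), array([44.4, 41. ]), 12.3) [61.46627745 72.68955397 76.55578865]
  foot? 441 (array([ 490.9, -126.7]), array([ 90.9, 116.3]), 16.1)
  base 1196 (array([466.8,  70.5]), array([122.6, 151.7]), 67.9)
  tube top 116 (array([467.4,  71.4]), array([45.5, 44.8]), 51.1)
  tube side 1216 (array([448.4,  82.7]), array([80. , 90.2]), 71.8)
  tube->ray
  plate 254 (array([447.1,  81.5]), array([78.9, 93. ]), 70.3)
side handle 309 (array([ 485.5, -119.8]), array([89.4, 15.6]), 9.4) [186.72255242 198.96080456 202.71764764]
  top 206 [ 483.32905505 -122.07958156  200.170971  ] (array([ 485.4, -119.5]), array([89.4, 15.3]), 9.5)
  rim 260 (array([ 485.5, -119.8]), array([43. , 42.6]), 10.2) [61.64626246 73.68387807 77.17772777]
  foot? 434 (array([ 487. , -122.9]), array([141.2, 150.8]), 67.6)
  base 679 (array([471.7,  59.8]), array([186.2, 155.1]), 4.2)
  tube top 85 (array([467.8,  68.1]), array([45. , 44.5]), 32.1)
  tube side 761 (array([446.8,  71.7]), array([82.9, 86.7]), 61.1)
  tube->ray
  plate 137 (array([447.3,  77.9]), array([80.4, 88.1]), 67.4)
```

```bash
python3 - <<'E'
import cv2
a=cv2.imread('pics/scene0.png');cv2.imwrite('pics/s0w.png',cv2.resize(a[160:280,200:400],None,fx=4,fy=4,interpolation=cv2.INTER_CUBIC))
E
```

```text
(no output)
```

View pics/s0w.png

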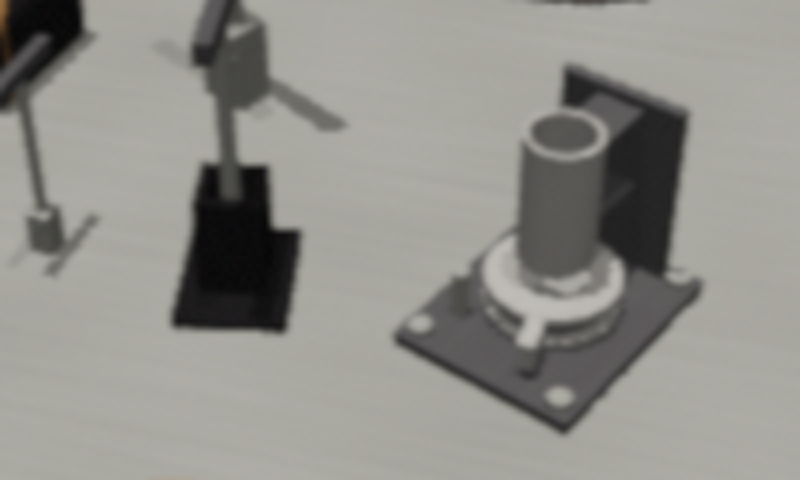

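```bash
python3 - <<'E'
from h import *
print(np.round(env.calibration('wrist')['tool_from_camera'],3),env.calibration('wrist')['fovy'])
s=env.read_state();R=Ro.from_quat(s['eef_rot']).as_matrix()
print(R.round(3))
T=env.calibration('wrist')['tool_from_camera']
yaw=-0.342
print('axis cam offset world',R@T[:3,3], 'cam z',R@T[:3,2])
# shift so that camera above tube centre (467.5,69.7)
print((np.array([467.5,69.7,135])-s['eef_pos']-R@T[:3,3]))
print('tool',R.T@(np.array([467.5,69.7,430])-(s['eef_pos']+R@T[:3,3]))/30)
E
```

```text
[[-1.00000e-03 -9.53000e-01 -3.03000e-01  8.34430e+01]
 [ 1.00000e+00 -1.00000e-03 -1.00000e-03 -4.59000e-01]
 [ 1.00000e-03 -3.03000e-01  9.53000e-01 -1.57254e+02]
 [ 0.00000e+00  0.00000e+00  0.00000e+00  1.00000e+00]] 71.3428990117624
[[ 0.942 -0.335 -0.   ]
 [-0.335 -0.942 -0.   ]
 [-0.     0.    -1.   ]]
axis cam offset world [ 78.77109644 -27.53808696 157.25333875] cam z [-0.28479236  0.10211376 -0.95313488]
[ 162.46186165 -538.67557081 -248.81199257]
tool [11.12121889 15.10158653 -1.53950799]
```

View pics/wrist0.png

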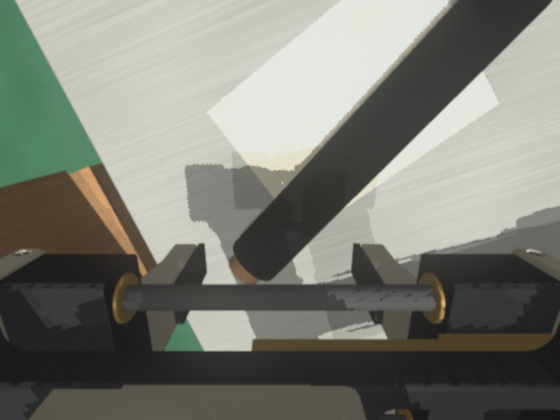

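```bash
python3 -m crank '[[1,[0.83,0.95,-0.2],[0,0,0]],[1,[0.83,0.95,-0.2],[0,0,0]],[1,[0.83,0.95,-0.2],[0,0,0]],[1,[0.83,0.95,-0.2],[0,0,0]],[1,[0.83,0.95,-0.2],[0,0,0]],[1,[0.83,0.95,-0.2],[0,0,0]],[1,[0.83,0.95,-0.2],[0,0,0]],[1,[0.83,0.95,-0.2],[0,0,0]]]'
python3 -m crank '[[1,[0.83,0.95,0],[0,0,0]],[1,[0.83,0.95,0],[0,0,0]],[1,[0.83,0.95,0],[0,0,0]],[1,[0.83,0.95,0],[0,0,0]],[1,[0,0,0],[0,0,0.18]],[1,[0,0,0],[0,0,0.18]],[1,[0,0,0],[0,0,0.18]],[1,[0,0,0],[0,0,0.18]]]'
```

```text
clock: 2.05
eef_pos: [337.8, 353.2, 275.0]
eef_rot: [0.985, -0.17, 0.0, -0.0]
contact_force: [1.1, -0.1, -0.6]
finger_gap: 87.6
clock: 3.05
eef_pos: [393.2, 213.5, 274.8]
eef_rot: [0.861, -0.509, 0.0, -0.0]
contact_force: [1.2, 0.1, 0.7]
finger_gap: 87.6
```

```bash
python3 -m crank '[[1,[0.87,0.04,0],[0,0,0]],[1,[0.87,0.04,0],[0,0,0]],[1,[0.87,0.04,0],[0,0,0]],[1,[0,0,0],[0,0,0]]]'
python3 - <<'E'
from h import *
s,im,d=cam('wrist','w1.png'); np.savez('c_w1',d=d,im=im,p=s['eef_pos'],r=s['eef_rot']); print(s['eef_pos'],s['eef_rot'])
uv=proj('wrist',s,[467.5,69.7,135]); print(uv)
u,v=uv.astype(int); u=min(max(u,70),490); v=max(v,70)
cv2.imwrite('pics/w1z.png',cv2.resize(im[v-70:v+70,u-70:u+70],None,fx=4.2,fy=4.2,interpolation=cv2.INTER_CUBIC))
E
```

```text
clock: 3.55
eef_pos: [428.5, 142.3, 274.7]
eef_rot: [0.862, -0.507, 0.0, -0.0]
contact_force: [-0.0, -0.3, -0.1]
finger_gap: 87.5
[428.51247585 142.34960187 274.68276492] [ 8.61832730e-01 -5.07192598e-01  6.83477838e-05 -9.07604932e-05]
[281.02456312 113.83513708]
```

View pics/w1.png

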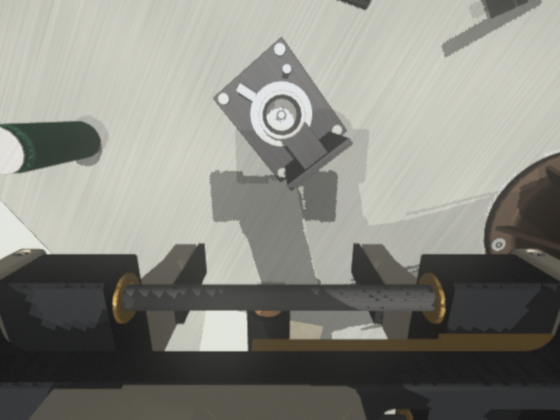

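View pics/w1z.png

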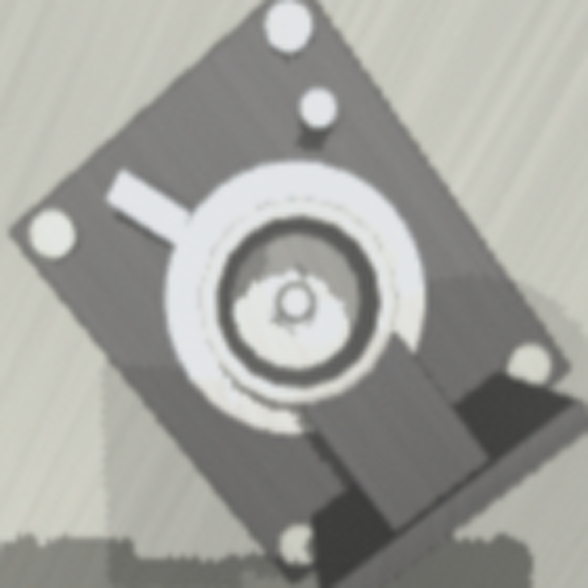

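```bash
python3 - <<'E'
from h import *
f=np.load('c_w1.npz'); d=f['d'];im=f['im']; s={'eef_pos':f['p'],'eef_rot':f['r']}
P=cloud('wrist',s,d)
c=im[95:133,262:300]; c=cv2.resize(c,None,fx=15,fy=15,interpolation=cv2.INTER_CUBIC)
c=cv2.normalize(c,None,0,255,cv2.NORM_MINMAX); cv2.imwrite('pics/w1zz.png',c)
z=P[...,2]
m=(np.abs(z-135)<5)&(np.hypot(P[...,0]-467.5,P[...,1]-69.7)<26)
p=P[m]; print(m.sum(),cv2.minEnclosingCircle(p[:,:2].astype(np.float32)),np.median(p[:,2]))
from scipy.optimize import least_squares
th=np.arctan2(p[:,1]-69,p[:,0]-467)
print(np.degrees(np.percentile(th,[0,25,50,75,100])), p[:,:2].mean(0))
def uvw(x,y,zz): return ray('wrist',s,(211+x/4.2,44+y/4.2),zz)
ax=p[:,:2].mean(0)
for n,x,y,zz in [('lug',120,188,35),('lugroot',185,228,35),('pin',318,107,35),('stem',295,302,60)]:
    X=uvw(x,y,zz); print(n,X.round(1),np.degrees(np.arctan2(X[1]-ax[1],X[0]-ax[0])).round(1))
# base corners
for x,y in [(10,232),(290,-10),(565,368)]: print(uvw(x,y,10).round(1))
print(z[112:118:1,274:290].round(0))
E
```

```text
594 ((466.4822998046875, 70.40927124023438), 22.90971565246582) 133.9074558440083
[-1.79941633e+02 -9.08974017e+01  6.72930383e-02  8.99508177e+01
  1.79160300e+02] [466.6790827   69.77745585]
lug [527.3  68.6  35. ] -1.2
lugroot [505.   69.1  35. ] -1.0
pin [486.2  20.3  35. ] -68.4
stem [465.6  71.5  60. ] 121.0
[556.1  97.5  10. ]
[510.8  -7.1  10. ]
[376.2  46.5  10. ]
[[35. 33. 34. 55. 57. 60. 60. 59. 60. 60. 57. 56. 56. 33. 34. 34.]
 [35. 33. 55. 58. 60. 60. 60. 59. 60. 59. 58. 57. 54. 54. 33. 34.]
 [34. 54. 56. 58. 59. 60. 59. 59. 60. 60. 60. 56. 55. 56. 55. 34.]
 [54. 55. 55. 58. 61. 60. 61. 60. 59. 57. 59. 56. 56. 55. 33. 34.]
 [34. 57. 57. 57. 58. 59. 60. 59. 60. 60. 60. 56. 54. 33. 33. 34.]
 [34. 34. 55. 55. 58. 59. 60. 58. 59. 60. 58. 55. 34. 34. 34. 34.]]
```

View pics/w1zz.png

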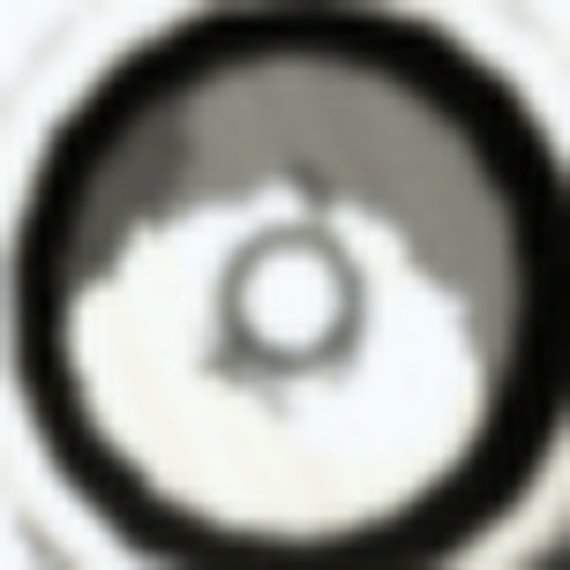

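```bash
python3 - <<'E'
from h import *
f=np.load('c_w1.npz'); d=f['d'];im=f['im']; s={'eef_pos':f['p'],'eef_rot':f['r']}
P=cloud('wrist',s,d); z=P[...,2]
m=(z>47)&(z<66)&(np.hypot(P[...,0]-466.6,P[...,1]-70.5)<14)
p=P[m][:,:2]; print(m.sum(),p.mean(0),cv2.minAreaRect(p.astype(np.float32)))
for r in m[104:126,270:294].astype(int): print(''.join('.#'[x] for x in r))
# fit: rotate square to max overlap in local grid
from scipy.ndimage import map_coordinates
Pv=P[100:130,265:298]; ms=m[100:130,265:298]
X=np.stack([ray('wrist',s,(u,v),56) for v in range(100,130) for u in range(265,298)])[:,:2]; ms=ms.ravel()
best=[]
for a in range(0,90,3):
  for cx in np.arange(464,470,.5):
    for cy in np.arange(67,74,.5):
      q=X-[cx,cy];t=np.radians(a);q=np.stack([q@[np.cos(t),np.sin(t)],q@[-np.sin(t),np.cos(t)]],1)
      ins=(np.abs(q)<6.5).all(1); best.append((np.sum(ins!=ms),a,cx,cy))
best.sort(); print(best[:12]); print(ms.sum())
sh=env.read_state()['eef_rot']; print(2*np.degrees(np.arctan2(sh[1],sh[0])))
E
```

```text
117 [466.60925259  70.45326915] ((466.6065673828125, 70.2930679321289), (12.773690223693848, 12.802605628967285), 75.33390808105469)
........................
........................
........................
........................
..........##............
.........####...........
........######..........
.......#########........
.......##########.......
......############......
.....##############.....
....##############......
.....############.......
......##########........
.......#########........
........#######.........
.........#####..........
..........###...........
........................
........................
........................
........................
[(np.int64(3), 78, np.float64(466.5), np.float64(70.5)), (np.int64(6), 81, np.float64(466.5), np.float64(70.5)), (np.int64(8), 81, np.float64(467.0), np.float64(70.5)), (np.int64(9), 78, np.float64(467.0), np.float64(70.5)), (np.int64(9), 84, np.float64(466.5), np.float64(70.5)), (np.int64(10), 78, np.float64(466.5), np.float64(70.0)), (np.int64(10), 81, np.float64(466.5), np.float64(70.0)), (np.int64(10), 84, np.float64(467.0), np.float64(70.5)), (np.int64(11), 75, np.float64(466.5), np.float64(71.0)), (np.int64(12), 75, np.float64(467.0), np.float64(70.5)), (np.int64(12), 78, np.float64(466.5), np.float64(71.0)), (np.int64(12), 78, np.float64(467.0), np.float64(71.0))]
117
-60.93344013526172
```

```bash
python3 -m crank '[[1,[0.92,0.35,-0.06],[0,0,0]],[1,[0.92,0.35,-0.06],[0,0,0]],[1,[0.92,0.35,-0.06],[0,0,0]],[1,[0.92,0.35,-0.06],[0,0,0]],[1,[0.92,0.35,-0.06],[0,0,0]],[1,[0.92,0.35,-0.06],[0,0,0]],[1,[0.92,0.35,-0.06],[0,0,0]],[1,[0.92,0.35,-0.06],[0,0,0]]]'
python3 -m crank '[[1,[0.92,0.35,-0.06],[0,0,0]],[1,[0,0,0],[0,0,-0.176]],[1,[0,0,0],[0,0,-0.176]],[1,[0,0,0],[0,0,-0.176]],[1,[0,0,0],[0,0,-0.176]],[1,[0,0,0],[0,0,-0.176]],[1,[0,0,0],[0,0,-0.176]],[1,[0,0,0],[0,0,-0.176]]]'
python3 -m crank '[[1,[0,0,0],[0,0,0]],[1,[0,0,0],[0,0,0]]]'
python3 - <<'E'
from h import *
s,im,d=cam('wrist','w2.png'); np.savez('c_w2',d=d,im=im,p=s['eef_pos'],r=s['eef_rot'])
print(s['eef_pos'],2*np.degrees(np.arctan2(s['eef_rot'][1],s['eef_rot'][0])))
P=cloud('wrist',s,d); z=P[...,2]
m=(z>188)&(z<206)&(np.hypot(P[...,0]-486,P[...,1]+118)<65)
p=P[m]; print(m.sum(),p.mean(0),cv2.minAreaRect(p[:,:2].astype(np.float32)))
E
```

```text
clock: 4.6
eef_pos: [462.6, -90.5, 289.2]
eef_rot: [0.863, -0.506, 0.0, -0.0]
contact_force: [0.4, 0.5, -0.7]
finger_gap: 87.8
clock: 5.6
eef_pos: [466.9, -118.7, 290.9]
eef_rot: [0.996, 0.088, 0.0, -0.0]
contact_force: [-1.0, -0.6, 0.3]
finger_gap: 87.2
clock: 5.85
eef_pos: [466.7, -119.1, 290.8]
eef_rot: [0.997, 0.083, 0.0, -0.0]
contact_force: [-0.7, 0.7, -0.8]
finger_gap: 87.7
[ 466.73404679 -119.13154266  290.80823072] 9.556247616556963
1337 [ 487.84609617 -117.54187524  199.78001145] ((485.101318359375, -117.81451416015625), (88.8089599609375, 11.373649597167969), 10.048300743103027)
```

View pics/w2.png

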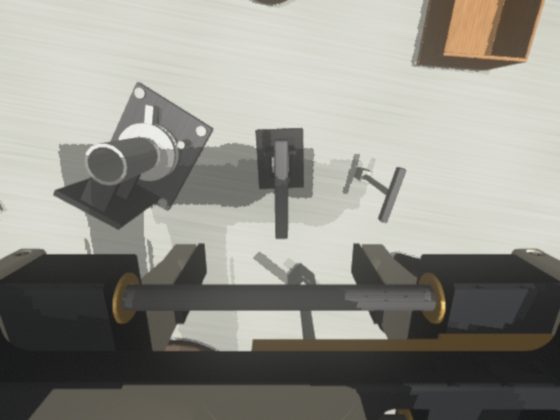

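```bash
python3 -m crank '[[0.6,[0.61,0.06,0],[0,0,-0.008]],[0.5,[0,0,0.8],[0,0,0]],[0.5,[0,0,0.8],[0,0,0]],[0.5,[0,0,0.8],[0,0,0]],[0.5,[0,0,0.8],[0,0,0]],[0.5,[0,0,0.66],[0,0,0]],[0.5,[0,0,0],[0,0,0]],[0.5,[0,0,0],[0,0,0]]]' 40
python3 -c "
from h import *
s,im,d=cam('wrist','w3.png');print(s['eef_pos'])"
```

```text
clock: 6.9
eef_pos: [485.9, -118.2, 175.6]
eef_rot: [0.996, 0.089, 0.0, 0.0]
contact_force: [-0.4, -0.2, 1.0]
finger_gap: 44.3
[ 485.91832934 -118.247941    175.61119358]
```

View pics/w3.png

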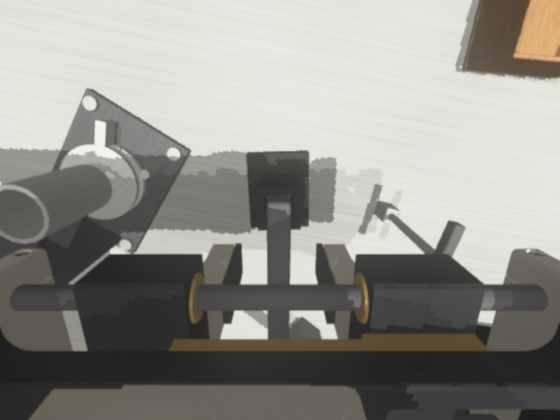

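The handle lies centred between the fingers (px 280,260). I'll close on it and lift.

```bash
python3 -m crank '[[0,[0,0,0],[0,0,0]],[0,[0,0,0],[0,0,0]],[0,[0,0,0],[0,0,0]],[0,[0,0,0],[0,0,0]],[0,[0,0,0],[0,0,0]]]' 40
python3 -m crank '[[0,[0,0,-0.3],[0,0,0]],[0,[0,0,-0.6],[0,0,0]],[0,[0,0,-0.8],[0,0,0]],[0,[0,0,-0.8],[0,0,0]],[0,[0,0,-0.8],[0,0,0]],[0,[0,0,-0.8],[0,0,0]],[0,[0,0,-0.6],[0,0,0]],[0,[0,0,-0.3],[0,0,0]]]' 
```

```text
clock: 7.58
eef_pos: [485.1, -118.2, 175.1]
eef_rot: [0.996, 0.089, 0.0, 0.0]
contact_force: [-0.1, 0.3, 1.1]
finger_gap: 11.5
clock: 8.57
eef_pos: [485.0, -118.1, 325.9]
eef_rot: [0.996, 0.089, 0.0, -0.0]
contact_force: [-0.5, -0.7, -4.2]
finger_gap: 11.2
```

```bash
python3 -m crank '[[0,[0.04,-0.45,0],[0,0,0]],[0,[0.08,-0.9,0],[0,0,0]],[0,[0.08,-0.9,0],[0,0,0]],[0,[0.08,-0.9,0],[0,0,0]],[0,[0.08,-0.9,0],[0,0,0]],[0,[0.08,-0.9,0],[0,0,0]],[0,[0.05,-0.9,0],[0,0,0]],[0,[0.02,-0.44,0],[0,0,0]]]' 
python3 -m crank '[[0,[0,0,0],[0,0,0.13]],[0,[0,0,0],[0,0,0.13]],[0,[0,0,0],[0,0,0.127]],[0,[0,0,0],[0,0,0]],[0,[0,0,0],[0,0,0]]]' 
python3 - <<'E'
from h import *
for n in ['wrist','scene','side']:
    s,im,d=cam(n,n+'4.png'); np.savez('c_'+n+'4',d=d,im=im,p=s['eef_pos'],r=s['eef_rot'])
    P=cloud(n,s,d); z=P[...,2]; r=np.hypot(P[...,0]-466.6,P[...,1]-70.4)
    for z0,z1,rr in [(162,198,30),(205,320,20),(131,139,30)]:
        p=P[(z>z0)&(z<z1)&(r<rr)]
        if len(p)>5: print(n,z0,len(p),p.mean(0).round(1),p.min(0).round(1),p.max(0).round(1),cv2.minAreaRect(p[:,:2].astype(np.float32)))
print(s['eef_pos'],2*np.degrees(np.arctan2(s['eef_rot'][1],s['eef_rot'][0])))
E
```

```text
clock: 9.57
eef_pos: [465.8, 71.7, 324.1]
eef_rot: [0.996, 0.09, -0.001, 0.0]
contact_force: [-0.5, 0.3, -4.4]
finger_gap: 11.6
clock: 10.2
eef_pos: [466.4, 70.2, 324.7]
eef_rot: [0.995, -0.103, -0.0, 0.0]
contact_force: [-0.2, 0.8, -3.7]
finger_gap: 11.5
wrist 162 205 [477.   68.6 183. ] [471.1  57.  163.2] [479.8  81.2 198. ] ((474.66192626953125, 69.0061264038086), (23.63894271850586, 7.233977317810059), 81.60222625732422)
wrist 131 265 [473.   68.4 133.7] [447.7  47.6 131.4] [489.6  92.7 136.2] ((469.5904541015625, 69.49390411376953), (44.173648834228516, 38.7332649230957), 78.7333755493164)
scene 162 208 [474.3  72.8 180.4] [455.6  57.9 162. ] [480.5  85.3 197.9] ((472.5351867675781, 75.98663330078125), (18.564794540405273, 33.715694427490234), 32.72544860839844)
scene 205 294 [469.5  72.2 265.5] [464.7  66.3 205.3] [473.9  77.2 320. ] ((469.570556640625, 72.30939483642578), (8.48974895477295, 10.947633743286133), 9.610712051391602)
scene 131 105 [468.6  71.  133.9] [443.2  49.5 131. ] [491.5  93.3 136.4] ((467.1874694824219, 71.44153594970703), (44.35826873779297, 45.22918701171875), 51.56841278076172)
side 162 109 [464.8  59.8 180.4] [453.6  54.  162.4] [476.4  82.5 197.9] ((466.903076171875, 67.60503387451172), (25.51712417602539, 22.901105880737305), 77.96650695800781)
side 205 175 [466.5  66.1 263.8] [461.6  60.8 206.6] [473.4  72.5 317.9] ((466.8769226074219, 66.28750610351562), (10.770853996276855, 11.22723388671875), 79.73448181152344)
side 131 78 [466.8  67.6 134.4] [445.7  46.  131. ] [490.2  90.6 137.9] ((468.02642822265625, 68.45368957519531), (44.343994140625, 44.43186569213867), 2.6378204822540283)
[466.51350301  70.18016846 324.80789695] -11.863714429667706
```

View pics/wrist4.png

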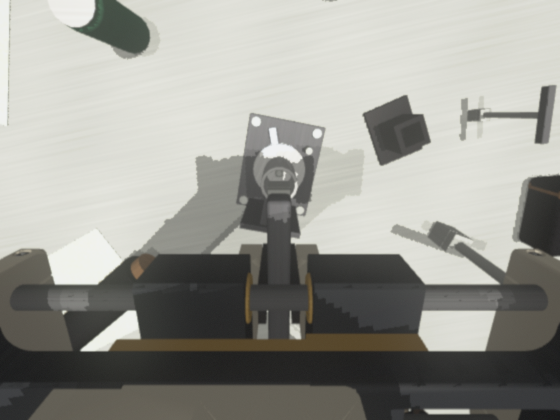

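View pics/scene4.png

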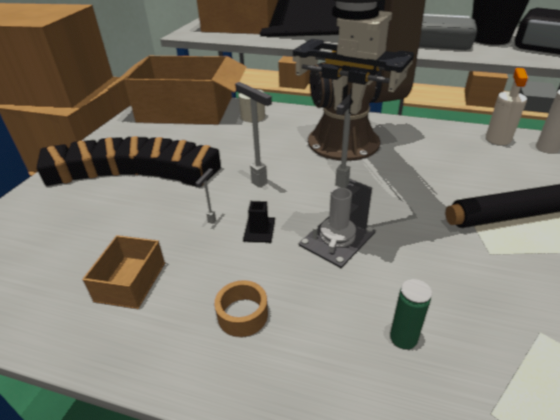

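View pics/side4.png

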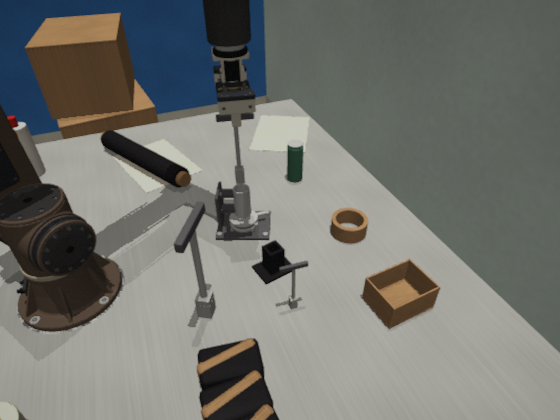

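```bash
python3 -m crank '[[0,[0,0,0.3],[0,0,0]],[0,[0,0,0.5],[0,0,0]],[0,[0,0,0.5],[0,0,0]],[0,[0,0,0.5],[0,0,0]]]' 
python3 -m crank '[[0,[0,0,0.5],[0,0,0]],[0,[0,0,0.4],[0,0,0]],[0,[0,0,0.3],[0,0,0]],[0,[0,0,0.15],[0,0,0]],[0,[0,0,0.05],[0,0,0]],[0,[0,0,0],[0,0,0]]]' 
python3 - <<'E'
from h import *
for n in ['wrist','scene','side']:
    s,im,d=cam(n,n+'5.png')
    P=cloud(n,s,d); z=P[...,2]; r=np.hypot(P[...,0]-466.6,P[...,1]-70.4)
    for z0,z1,rr in [(140,200,25),(131,139,30)]:
        p=P[(z>z0)&(z<z1)&(r<rr)]
        if len(p)>5: print(n,z0,len(p),p.mean(0).round(1),p.min(0).round(1),p.max(0).round(1),cv2.minAreaRect(p[:,:2].astype(np.float32)))
    u,v=proj(n,s,[466.6,70.4,140]).astype(int)
    cv2.imwrite(f'pics/z5{n}.png',cv2.resize(im[max(v-60,0):v+60,max(u-60,0):u+60],None,fx=4,fy=4,interpolation=cv2.INTER_CUBIC))
print(s['eef_pos'],s['contact_force'],s['wrist_torque'])
E
```

```text
clock: 10.85
eef_pos: [466.4, 70.1, 269.5]
eef_rot: [0.995, -0.104, -0.0, 0.0]
contact_force: [0.4, 0.1, -3.6]
finger_gap: 12.0
clock: 11.6
eef_pos: [466.8, 70.3, 229.2]
eef_rot: [0.995, -0.104, 0.0, -0.0]
contact_force: [0.3, -0.6, -3.7]
finger_gap: 11.5
wrist 131 521 [471.6  69.  133.7] [445.2  47.6 131. ] [489.3  92.6 135.8] ((468.2279357910156, 69.55148315429688), (44.83195114135742, 41.872737884521484), 76.4301986694336)
scene 140 125 [469.9  72.3 171.4] [464.6  66.5 141.1] [473.8  77.2 199.7] ((469.6220397949219, 72.82779693603516), (7.5231475830078125, 10.950879096984863), 16.983043670654297)
scene 131 115 [470.1  71.3 134.1] [444.6  49.5 131.1] [490.2  93.5 138.1] ((467.8136901855469, 72.08070373535156), (44.684356689453125, 44.28993225097656), 49.73316955566406)
side 140 78 [467.   66.3 170.7] [462.4  63.2 140.7] [473.4  71.8 199.9] ((467.2684631347656, 66.68204498291016), (8.10108757019043, 10.736120223999023), 76.83023071289062)
side 131 77 [466.7  64.6 134.8] [445.6  44.  131. ] [490.3  91.4 138. ] ((467.4310302734375, 67.71347045898438), (46.63252258300781, 43.28665542602539), 73.00590515136719)
[466.84911925  70.32309604 229.36192911] [-0.03714486 -1.22690714 -4.05654992] [-0.01901473 -0.01967745  0.05150462]
```

View pics/z5wrist.png

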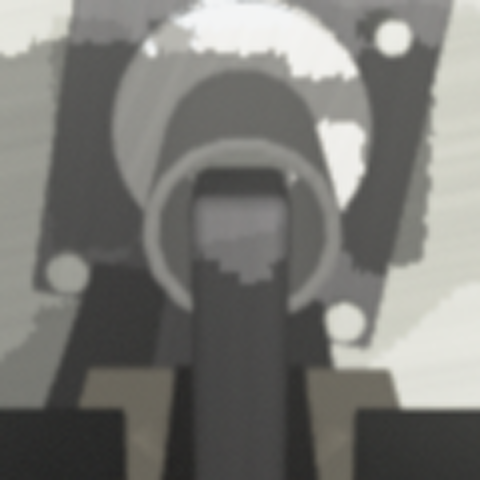

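View pics/z5scene.png

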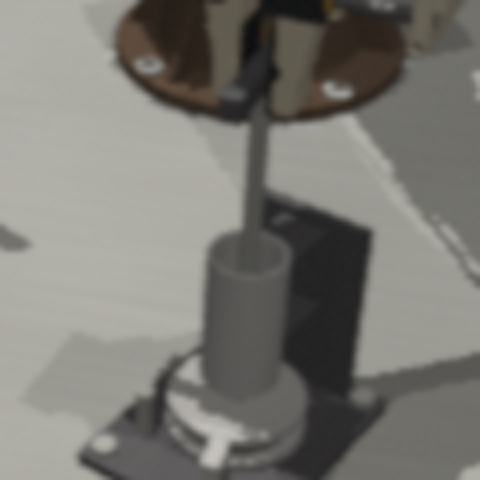

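The key is inside the tube with clearance all round (wrist crop px 240,200). I'll feel downwards from here.

```bash
python3 -m crank '[[0,[0,0,0.07],[0,0,0]],[0,[0,0,0.07],[0,0,0]],[0,[0,0,0.07],[0,0,0]],[0,[0,0,0],[0,0,0]]]' 
python3 -m crank '[[0,[0,0,0.07],[0,0,0]],[0,[0,0,0],[0,0,0]]]'; python3 -c "
from h import *
s=env.read_state();print(s['eef_pos'],s['contact_force'],s['wrist_torque'])"
```

```text
clock: 12.25
eef_pos: [466.5, 70.2, 222.4]
eef_rot: [0.995, -0.104, -0.0, 0.0]
contact_force: [-0.0, -0.2, -3.3]
finger_gap: 11.8
clock: 12.5
eef_pos: [466.5, 70.2, 220.4]
eef_rot: [0.995, -0.104, -0.0, 0.0]
contact_force: [-0.1, 0.7, -4.4]
finger_gap: 11.6
[466.53874939  70.176059   220.3884359 ] [-0.14301216  0.70534905 -4.39752692] [-0.05547859 -0.05842271  0.04579533]
```

```bash
python3 -m crank '[[0,[0,0,0.07],[0,0,0]],[0,[0,0,0.07],[0,0,0]],[0,[0,0,0],[0,0,0]]]'; python3 -m crank '[[0,[0,0,0.1],[0,0,0]],[0,[0,0,0.1],[0,0,0]],[0,[0,0,0.1],[0,0,0]],[0,[0,0,0],[0,0,0]]]'; python3 -c "
from h import *
s=env.read_state();print(s['eef_pos'],s['contact_force'],s['wrist_torque'])"
```

```text
clock: 12.88
eef_pos: [466.5, 70.1, 216.1]
eef_rot: [0.995, -0.104, -0.0, 0.0]
contact_force: [-0.3, -0.5, -3.5]
finger_gap: 11.5
clock: 13.38
eef_pos: [466.4, 70.1, 207.0]
eef_rot: [0.995, -0.104, -0.0, 0.0]
contact_force: [0.2, 0.1, -3.2]
finger_gap: 11.6
[466.44447216  70.11617338 207.00570117] [ 0.23052393  0.05334353 -3.24882834] [-0.07246469  0.00598297  0.0470086 ]
```

```bash
python3 -m crank '[[0,[0,0,0.07],[0,0,0]],[0,[0,0,0.05],[0,0,0]],[0,[0,0,0],[0,0,0]]]'; python3 -m crank '[[0,[0,0,0.03],[0,0,0]],[0,[0,0,0],[0,0,0]]]';python3 -m crank '[[0,[0,0,0.02],[0,0,0]],[0,[0,0,0],[0,0,0]]]'; python3 -c "
from h import *
s=env.read_state();print(s['eef_pos'],s['contact_force'],s['wrist_torque'])"
```

```text
clock: 13.75
eef_pos: [466.6, 70.2, 203.7]
eef_rot: [0.995, -0.104, -0.0, 0.0]
contact_force: [0.1, -0.2, -3.7]
finger_gap: 11.7
clock: 14.0
eef_pos: [466.6, 70.2, 202.8]
eef_rot: [0.995, -0.104, -0.0, 0.0]
contact_force: [-0.0, -0.5, -4.3]
finger_gap: 11.6
clock: 14.25
eef_pos: [466.6, 70.2, 202.2]
eef_rot: [0.995, -0.104, -0.0, 0.0]
contact_force: [0.1, 0.2, -3.0]
finger_gap: 11.8
[466.6291596   70.23089982 202.23050408] [ 0.11772408  0.18609257 -2.98574156] [-0.05210252 -0.01460371  0.0158711 ]
```

```bash
python3 -m crank '[[0,[0,0,0.02],[0,0,0]],[0,[0,0,0],[0,0,0]]]';python3 -m crank '[[0,[0,0,0.02],[0,0,0]],[0,[0,0,0],[0,0,0]]]'; python3 -c "
from h import *
s=env.read_state();print(s['eef_pos'],s['contact_force'],s['wrist_torque'])"
```

```text
clock: 14.5
eef_pos: [467.0, 70.3, 202.1]
eef_rot: [0.995, -0.104, 0.0, -0.0]
contact_force: [0.5, -0.3, 0.9]
finger_gap: 11.7
clock: 14.75
eef_pos: [467.4, 70.3, 202.1]
eef_rot: [0.995, -0.104, 0.001, -0.0]
contact_force: [-0.3, -0.0, 5.1]
finger_gap: 11.3
[467.37074333  70.34746774 202.05561104] [-0.32444613 -0.04011445  5.06942304] [-0.1041696   0.47419432 -0.01671645]
```

Fully home: contact is at TCP z 202.1, so the key's lower end is at about 35 mm. I'll ease off the push and turn clockwise.

```bash
python3 -m crank '[[0,[0,0,-0.02],[0,0,0.05]],[0,[0,0,0],[0,0,0.05]],[0,[0,0,0],[0,0,0.05]],[0,[0,0,0],[0,0,0.05]],[0,[0,0,0],[0,0,0]]]'; cat > st.py <<'E'
from h import *
s=env.read_state();print(s['eef_pos'].round(2),s['contact_force'].round(1),s['wrist_torque'].round(3),'yaw',2*np.arctan2(s['eef_rot'][1],s['eef_rot'][0]).round(4))
E
python3 st.py; python3 -m crank '[[0,[0,0,0],[0,0,0.05]],[0,[0,0,0],[0,0,0.05]],[0,[0,0,0],[0,0,0.05]],[0,[0,0,0],[0,0,0.05]],[0,[0,0,0],[0,0,0]]]'; python3 st.py
```

```text
clock: 15.38
eef_pos: [467.0, 70.2, 202.1]
eef_rot: [0.979, -0.203, 0.0, -0.0]
contact_force: [-0.3, -1.2, 2.9]
finger_gap: 11.3
[466.98  70.15 202.1 ] [-0.3 -1.2  2.9] [-0.463  0.102 -0.01 ] yaw -0.4082
clock: 16.0
eef_pos: [467.0, 70.2, 202.1]
eef_rot: [0.954, -0.299, 0.0, -0.0]
contact_force: [-0.6, -1.3, 4.4]
finger_gap: 11.9
[466.95  70.16 202.09] [-0.6 -1.3  4.4] [-0.595  0.219 -0.01 ] yaw -0.6072
```

```bash
cat > look.py <<'E'
import sys
from h import *
for n in ['wrist','scene']:
    s,im,d=cam(n); u,v=proj(n,s,[470,65,60]).astype(int); v=max(v,60)
    np.savez(f'c_{n}_{sys.argv[1]}',d=d,im=im,p=s['eef_pos'],r=s['eef_rot'])
    cv2.imwrite(f'pics/{n}_{sys.argv[1]}.png',cv2.resize(im[v-60:v+60,max(u-70,0):u+70],None,fx=4,fy=4,interpolation=cv2.INTER_CUBIC))
E
python3 look.py 6
```

```text
(no output)
```

View pics/wrist_6.png

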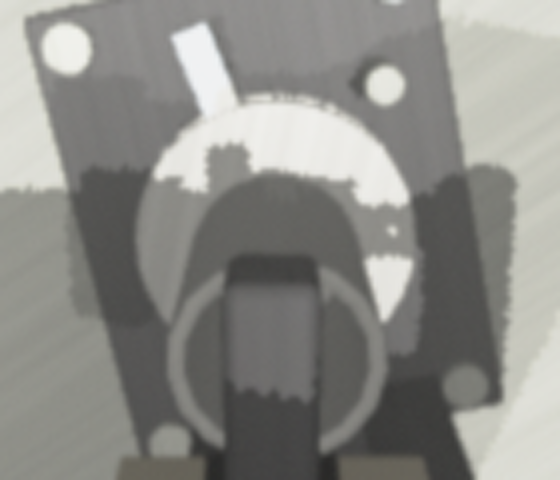

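View pics/scene_6.png

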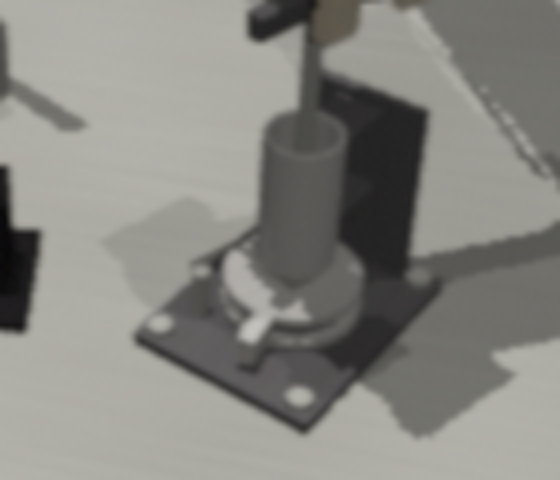

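```bash
cat > ang.py <<'E'
import sys
from h import *
f=np.load(f'c_wrist_{sys.argv[1]}.npz'); s={'eef_pos':f['p'],'eef_rot':f['r']}
u,v=proj('wrist',s,[470,65,60]).astype(int); v=max(v,60)
for a in sys.argv[2:]:
    x,y=map(float,a.split(',')); X=ray('wrist',s,(max(u-70,0)+x/4,v-60+y/4),35)
    print(a,X.round(1),'ang',np.arctan2(X[1]-70.4,X[0]-466.6).round(3),'r',np.hypot(X[1]-70.4,X[0]-466.6).round(1))
E
python3 ang.py 6 190,32 220,105 385,85
```

```text
190,32 [527.6  55.6  35. ] ang -0.238 r 62.7
220,105 [506.9  60.4  35. ] ang -0.243 r 41.6
385,85 [485.5  20.1  35. ] ang -1.211 r 53.8
```

```bash
python3 -m crank '[[0,[0,0,0],[0,0,0.06]],[0,[0,0,0],[0,0,0.06]],[0,[0,0,0],[0,0,0.06]],[0,[0,0,0],[0,0,0.06]],[0,[0,0,0],[0,0,0.06]]]'; python3 st.py; python3 -m crank '[[0,[0,0,0],[0,0,0.05]],[0,[0,0,0],[0,0,0.05]],[0,[0,0,0],[0,0,0.05]],[0,[0,0,0],[0,0,0.05]]]'; python3 st.py; python3 look.py 7
```

```text
clock: 16.73
eef_pos: [466.9, 70.1, 202.1]
eef_rot: [0.898, -0.439, 0.0, -0.0]
contact_force: [-1.4, -1.7, 5.1]
finger_gap: 11.9
[466.86  70.07 202.08] [-1.4 -1.7  5.1] [-0.756  0.266  0.104] yaw -0.909
clock: 17.23
eef_pos: [466.8, 70.1, 202.1]
eef_rot: [0.85, -0.526, 0.0, 0.0]
contact_force: [-0.8, -1.7, 5.9]
finger_gap: 11.9
[466.82  70.06 202.09] [-0.8 -1.7  5.9] [-0.811  0.447  0.071] yaw -1.1088
```

View pics/wrist_7.png

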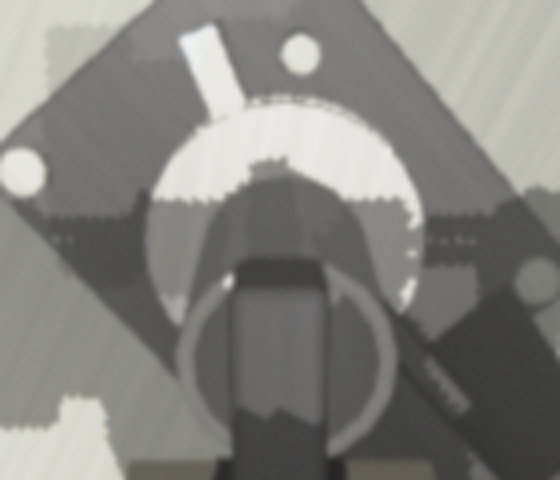

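```bash
python3 ang.py 7 198,35 228,112 300,52 220,105
```

```text
198,35 [513.2  28.6  35. ] ang -0.731 r 62.6
228,112 [496.9  43.7  35. ] ang -0.722 r 40.4
300,52 [486.4  20.4  35. ] ang -1.194 r 53.8
220,105 [499.7  43.   35. ] ang -0.692 r 43.0
```

```bash
python3 -m crank '[[0,[0,0,0],[0,0,0.05]],[0,[0,0,0],[0,0,0.05]],[0,[0,0,0],[0,0,0.04]],[0,[0,0,0],[0,0,0.03]]]'; python3 st.py; python3 -m crank '[[0,[0,0,0],[0,0,0.02]],[0,[0,0,0],[0,0,0.02]]]'; python3 st.py;python3 -m crank '[[0,[0,0,0],[0,0,0.02]],[0,[0,0,0],[0,0,0]]]'; python3 st.py;
```

```text
clock: 17.82
eef_pos: [466.8, 70.0, 202.1]
eef_rot: [0.803, -0.596, 0.0, 0.0]
contact_force: [-1.2, -2.4, 6.3]
finger_gap: 11.8
[466.77  70.01 202.11] [-1.2 -2.4  6.3] [-0.806  0.552  0.115] yaw -1.2782
clock: 18.08
eef_pos: [466.7, 70.0, 202.1]
eef_rot: [0.791, -0.612, 0.0, 0.0]
contact_force: [-1.3, -2.0, 5.1]
finger_gap: 11.9
[466.74  69.99 202.11] [-1.3 -2.   5.1] [-0.831  0.55   0.081] yaw -1.3178
clock: 18.32
eef_pos: [466.7, 70.0, 202.1]
eef_rot: [0.785, -0.62, 0.0, 0.0]
contact_force: [-1.9, -2.7, 6.4]
finger_gap: 11.9
[466.71  69.97 202.1 ] [-1.9 -2.7  6.4] [-0.821  0.57   0.064] yaw -1.3374
```

```bash
python3 look.py 8
```

```text
(no output)
```

View pics/wrist_8.png

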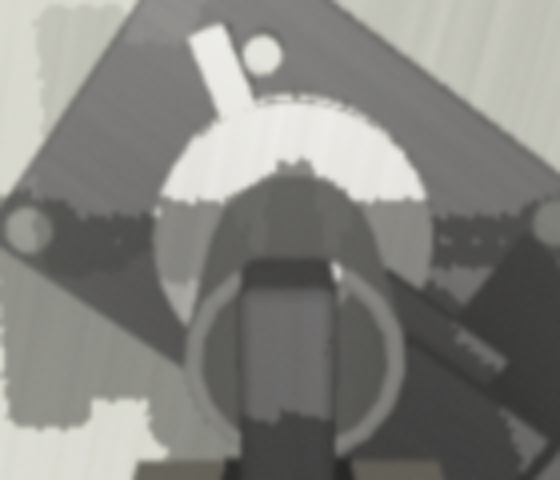

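The lug is nearly at the pin (lug edge px 238, pin edge px 243), so I'll continue in small steps.

```bash
for i in 1; do python3 -m crank '[[0,[0,0,0],[0,0,0.015]],[0,[0,0,0],[0,0,0]]]' >/dev/null; python3 st.py; python3 -m crank '[[0,[0,0,0],[0,0,0.015]],[0,[0,0,0],[0,0,0]]]'>/dev/null; python3 st.py; done
```

```text
[466.71  69.97 202.09] [-0.7 -2.3  6.2] [-0.807  0.567  0.076] yaw -1.3524
[466.7   70.   202.08] [-1.4 -2.5  6.9] [-0.78   0.537  0.108] yaw -1.3674
```

```bash
python3 -m crank '[[0,[0,0,0],[0,0,0.015]],[0,[0,0,0],[0,0,0]]]' >/dev/null; python3 st.py; python3 -m crank '[[0,[0,0,0],[0,0,0.015]],[0,[0,0,0],[0,0,0]]]'>/dev/null; python3 st.py; python3 look.py 9
```

```text
[466.71  70.   202.1 ] [-2.3 -1.8  5.7] [-0.801  0.632  0.131] yaw -1.3824
[466.73  70.   202.11] [-1.4 -2.1  6.2] [-0.775  0.586  0.235] yaw -1.3972
```

View pics/wrist_9.png

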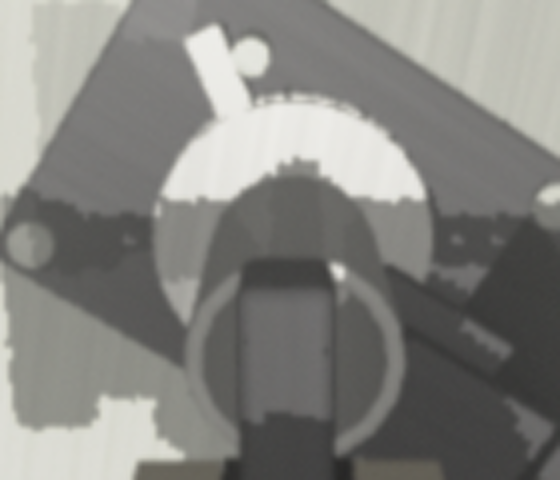

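Torque is rising (0.13 to 0.235) and the lug touches the pin at px 233,55. One more small step should confirm the stop.

```bash
python3 -m crank '[[0,[0,0,0],[0,0,0.012]],[0,[0,0,0],[0,0,0]]]' >/dev/null; python3 st.py; python3 -m crank '[[0,[0,0,0],[0,0,0.0]],[0,[0,0,0],[0,0,0]]]'>/dev/null; python3 st.py
```

```text
[466.7   69.98 202.1 ] [-0.6 -1.6  6.3] [-0.791  0.558  0.218] yaw -1.409
[466.69  69.98 202.08] [-1.2 -2.7  6. ] [-0.795  0.599  0.234] yaw -1.4088
```

```bash
python3 -m crank '[[0,[0,0,0],[0,0,0.015]],[0,[0,0,0],[0,0,0]]]' >/dev/null; python3 st.py; python3 look.py 10; python3 - <<'E'
from h import *
# lug angle vs world by brightness from wrist images: bright pixels r 46..60 at z35
for k in ['8','9','10']:
    f=np.load(f'c_wrist_{k}.npz'); s={'eef_pos':f['p'],'eef_rot':f['r']}; g=f['im'].min(2)
    R=[];
    for v in range(20,140):
        for u in range(200,360):
            if g[v,u]>195:
                X=ray('wrist',s,(u,v),35); a=np.arctan2(X[1]-70.4,X[0]-466.6); r=np.hypot(X[1]-70.4,X[0]-466.6)
                if -1.35<a<-.6 and 45<r<62: R.append((a,r,X[0],X[1]))
    R=np.array(R); far=R[R[:,1]>59]; print(k,len(R),np.percentile(R[:,0],[0,25,50,100]).round(3),'tip',far[:,0].mean().round(3) if len(far) else '', np.histogram(R[:,0],bins=np.arange(-1.35,-.6,.05))[0])
E
```

```text
[466.71  69.99 202.1 ] [-1.8 -1.6  6.9] [-0.8    0.608  0.287] yaw -1.424Traceback (most recent call last):
  File "<stdin>", line 9, in <module>
  File "h.py", line 24, in ray
    Rw,tw,f,cx,cy=campose(name,s)
                  ~~~~~~~^^^^^^^^
  File "h.py", line 9, in campose
    c=env.calibration(name)
ValueError: time passes only in moves, steps and waits
```

View pics/wrist_10.png

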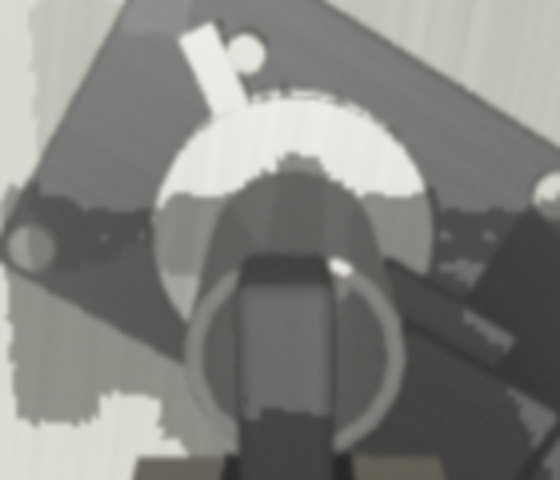

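```bash
python3 ang.py 8 206,35 237,112 262,54; python3 ang.py 9 203,37 233,110 251,56;  python3 ang.py 10 197,37 229,107 244,53
```

```text
206,35 [502.4  19.5  35. ] ang -0.958 r 62.2
237,112 [489.7  37.9  35. ] ang -0.953 r 39.9
262,54 [486.5  21.   35. ] ang -1.188 r 53.3
203,37 [500.1  18.2  35. ] ang -1.001 r 62.0
233,110 [489.   36.2  35. ] ang -0.991 r 40.8
251,56 [486.4  20.9  35. ] ang -1.189 r 53.3
197,37 [500.1  18.6  35. ] ang -0.996 r 61.7
229,107 [489.1  36.1  35. ] ang -0.991 r 41.0
244,53 [486.9  21.   35. ] ang -1.18 r 53.5
```

The lug angle is unchanged (-1.0 rad) while the torque rose to 0.29 N m, so the lug is on the stop. I'll unwind slightly within the slack, let go and retreat.

```bash
python3 -m crank '[[0,[0,0,-0.01],[0,0,-0.02]],[0,[0,0,0],[0,0,-0.02]],[0,[0,0,0],[0,0,0]]]'; python3 st.py; python3 -m crank '[[0.2,[0,0,0],[0,0,0]],[0.3,[0,0,0],[0,0,0]],[0.4,[0,0,0],[0,0,0]],[0.5,[0,0,0],[0,0,0]],[0.5,[0,0,0],[0,0,0]]]' 10; python3 st.py; python3 look.py 11
```

```text
clock: 20.75
eef_pos: [466.6, 70.1, 202.1]
eef_rot: [0.77, -0.638, 0.0, 0.0]
contact_force: [-1.4, -2.4, 5.1]
finger_gap: 11.7
[466.62  70.08 202.12] [-1.4 -2.4  5.1] [-0.871  0.565 -0.041] yaw -1.3844
clock: 21.38
eef_pos: [466.6, 70.3, 201.9]
eef_rot: [0.769, -0.639, -0.0, -0.0]
contact_force: [0.2, 0.8, -0.4]
finger_gap: 43.0
[466.62  70.25 201.93] [ 0.2  0.8 -0.4] [0.044 0.004 0.012] yaw -1.3858
```

View pics/wrist_11.png

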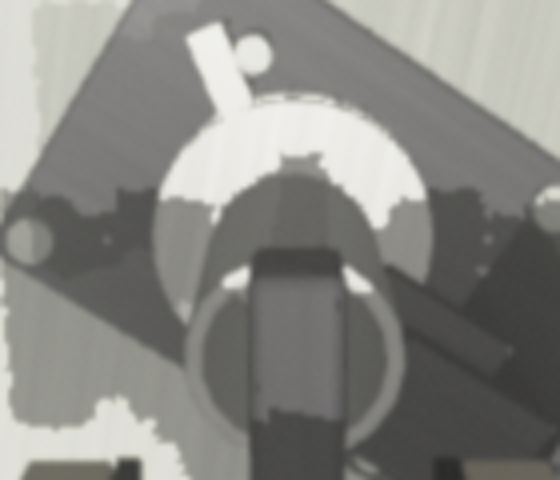

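```bash
python3 ang.py 11 204,35 235,107 253,54; python3 -m crank '[[0.5,[0,0,-0.3],[0,0,0]],[0.5,[0,0,-0.6],[0,0,0]],[0.5,[0,0,-0.8],[0,0,0]],[0.5,[0,0,-0.8],[0,0,0]],[0.5,[0,0,-0.8],[0,0,0]],[0.5,[0,0,-0.5],[0,0,0]],[0.5,[-0.7,0,0],[0,0,0]],[0.5,[-0.7,0,0],[0,0,0]]]'; python3 -m crank '[[0.5,[0,0,0],[0,0,0]],[0.5,[0,0,0],[0,0,0]]]'; python3 look.py 12; python3 - <<'E'
from h import *
for n in ['scene','side','wrist']:
    s,im,d=cam(n,n+'13.png'); P=cloud(n,s,d);z=P[...,2];r=np.hypot(P[...,0]-466.6,P[...,1]-70.4)
    p=P[(z>200)&(z<245)&(r<55)]
    print(n,len(p),p.mean(0).round(1),np.percentile(p[:,2],[5,50,95,100]).round(1),cv2.minAreaRect(p[:,:2].astype(np.float32)))
E
```

```text
204,35 [500.3  18.3  35. ] ang -0.997 r 62.1
235,107 [488.8  35.8  35. ] ang -1.001 r 41.1
253,54 [486.4  20.8  35. ] ang -1.191 r 53.4
clock: 22.48
eef_pos: [458.7, 111.9, 316.3]
eef_rot: [0.769, -0.639, -0.0, -0.0]
contact_force: [0.9, -1.1, 0.6]
finger_gap: 43.6
clock: 22.72
eef_pos: [458.8, 111.3, 315.9]
eef_rot: [0.77, -0.639, -0.0, 0.0]
contact_force: [0.1, 0.1, -0.9]
finger_gap: 43.9
scene 434 [470.1  72.  221.5] [209.3 223.  228.5 229.6] ((467.7443542480469, 71.46372985839844), (14.454421043395996, 88.99317932128906), 10.997371673583984)
side 179 [466.8  61.8 223.8] [212.7 226.6 229.9 231.5] ((467.59234619140625, 67.34524536132812), (13.77112865447998, 89.39221954345703), 10.76663589477539)
wrist 1482 [467.2  67.4 226.9] [225.5 227.  228.1 229.7] ((466.5480651855469, 70.62837982177734), (11.7385835647583, 89.5347900390625), 10.155529022216797)
```

View pics/wrist13.png

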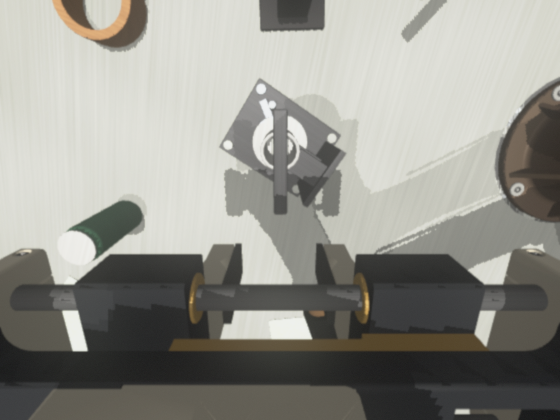

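View pics/scene13.png

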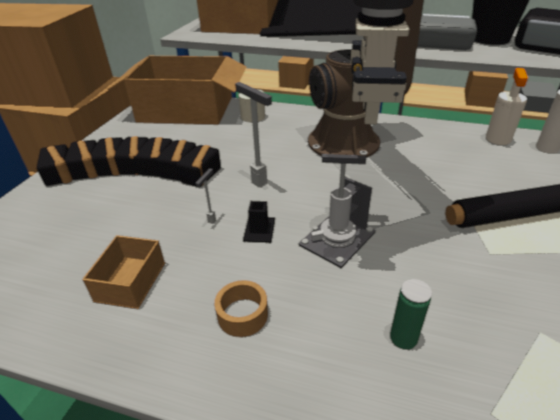

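The key stands at home height (handle top at 227 mm, 228 expected), the lug is on the pin, and the bystanders haven't moved. I'll hand in.

```bash
python3 -c "
from workcell import env
print(env.close_job())"
```

```text
the job is handed in; nothing more can be done
None
```

The job is done and handed in at about 23 s. I took the middle key out of the stand and lowered it down the tube. It went fully home at the first try, because I had read the stem's angle from above. I then turned the drum clockwise until the lug met the stop pin, let the key go and backed the arm off.

**Turning:** at the stop the torque rose from about 0.1 to 0.29 N m while the lug stayed still. By then the key had been wound about 0.05 rad past first contact. I undid 0.04 rad of that before letting go.

**Forces:** the force at the wrist stayed under about 10 N while seating and turning the key.

**Last checks:**
- **Key:** it stands upright on the winch's axis, with the handle top at 227 mm where 228 mm means fully home.
- **Lug:** after I let go it was at the same angle as when it was pressed against the pin, about -1.0 rad, and visibly touching it.
- **Other things:** the tape, can, carton and spare keys look unmoved in the pictures. I did not measure them again.

No check failed or disagreed.

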